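# Find the full tin by its weight

### The arm

A 7-joint arm with a two-finger parallel gripper is mounted at the origin on a cart in front of the work surface, level with it; the furniture and walls round the work are solid. World frame = base frame: x ahead of the robot, y to its left, z up, the work surface at z = 0. Lengths are in m, angles in rad, forces in N, time in s.
With the tool pointing down it reaches from about 0.425 to 0.875 m from the base axis. Payload 4.7 kg.
Tool frame: the origin (TCP) lies midway between the tips of the shut fingers; the grasp point (between the pads) lies 19 mm behind it; z points along the fingers, y is the line along which they close (so a half turn about z gives the same grasp; the last joint's range is limited). The gripper opens to 87 mm and grips with 3 to 60 N. Pads are 19 mm wide; open, the fingers measure 117 mm over their backs; the gripper's body (75 mm by 190 mm) begins 51 mm behind the grasp point.
Start: joints at [-1.296, 0.321, -0.07, 1.45, 0.023, 1.371, -0.057], TCP at [0.168, 0.628, 0.223] pointing down, gripper open.
Joint ranges: [-2.86, 2.86], [-0.3, 2.09], [-1.38, 1.24], [0.06, 2.45], [-1.56, 4.7], [0.09, 2.05], [-2.69, 2.69]. Speed limits (rad/s): [2.57, 2.57, 3.14, 3.14, 3.14, 3.14, 3.14].

### API

Orientations are given as a rotation vector (axis times angle).
In Python, from bench import ctrl, get_image, calibration gives the robot as it stands.
- The arm moves only by the tool apply_moves, never from a script. Its arguments are lists of equal length, an entry for each row: "dp": the shift along the tool's x, y, z in m, a list of three; "twist": the turn, a rotation vector about the tool's x, y, z in rad, a list of three; "fingers": the closure, from 0 (fully open) to 1 (shut). In form: {"dp": [[dx, dy, dz], ...], "twist": [[ax, ay, az], ...], "fingers": [fingers, ...]}. A call has 1 to 10 rows; each row shifts and turns the commanded pose from where the row before left it, along the tool's axes as they then stand; what a row does not reach is not made up. A row lasts 1/10 s, in which the tool goes at most 50 mm and 8.59 degrees, less where a joint would pass 70% of its speed; a pose out of reach is approached as far as the arm can. A call is refused whole if a number of a shift passes 0.05 or a number of a turn 0.15, either way. A call with a gripper value outside its range is refused whole. The fingers move at their own pace and stop on an object; "newtons" is the grip in N (left out, the last holds). Time passes only in rows, so rows that do not move let the fingers close. It gives the time, the measured TCP pose, the force, the opening and the grip force at its end, in the units of the state.
- ctrl.get_state(): the state, without advancing time (a new reading comes with each control period).
- get_image(name): name is "scene" or "top" or "wrist"; returns the picture (420x560x3 uint8, red, green, blue); there is no depth.
- calibration(name): a dict with "fx", "fy", "cx", "cy" (pixels), "k1" (the pictures are not rectified: a ray, as slopes to the right and down, at radius r is drawn at 1 + k1 r^2 times it, then the intrinsics apply), "eye" and "attitude" of the camera in the world; the wrist camera has in their place "hand_eye" (4x4, takes a point from camera to tool coordinates, whose origin is the TCP and whose axes are the flange's). Camera axes: x right, y up, looking along -z (the intrinsics and any distortion apply to the point x, -y, -z); pixel columns grow to the right and rows downward; lengths in m; the calibration is good to about 2 mm. A picture is of the moment at which its call begins: read the wrist's pose just before it. calibration takes no time and is no camera call.
- ctrl.close_job(): hands the job in; it is judged then, once.
The state is a dict: "time": time; "joint_positions": joint angles; "qd": joint speeds; "joint_torque": joint torques, N m; "position": TCP position; "tool_rot": TCP orientation; "ft_force": force on the tool from outside, world axes, zero at the start; "torque": the same for the moment, N m; "grip_width": opening from 0.0 (shut) to 1.0 (fully open); "grip_force": force on a finger pad.
Only numpy, scipy, OpenCV 4.12 (cv2) and the standard library are available. Lean on these libraries where they do the work, as an engineer would, in place of code of your own. Each camera call takes 0.05 s, during which the arm holds its last target. There are 200 camera calls.

### The job

Three identical closed tins stand on the counter: one is full and clearly the heaviest, which only lifting them can tell. Pack the two lighter tins side by side in the open wooden box, each standing upright on its floor, and finish still holding the heaviest tin upright in the gripper, lifted at least 15 cm above the worktop and touching nothing else. Do not tip any tin over, and leave the sugar pourer, the mug and the mill where they are.

Things in the scene. Friction and masses are not known exactly. Their poses are not given: they have to be found in the camera images.
- tin_a: one of three identical closed bare-metal tins, upright, 60 x 60 x 100 mm, flat sides, fixed lid (dark seam 22 mm below the top). Origin: centre of the underside; z up, x and y square to its sides. One tin weighs 0.5 to 0.7 kg, the other two 0.2 to 0.32 kg; which one changes from start to start and cannot be seen. Contents may shift 2 mm inside
- tin_b: one of three identical closed bare-metal tins, upright, 60 x 60 x 100 mm, flat sides, fixed lid (dark seam 22 mm below the top). Origin: centre of the underside; z up, x and y square to its sides. One tin weighs 0.5 to 0.7 kg, the other two 0.2 to 0.32 kg; which one changes from start to start and cannot be seen. Contents may shift 2 mm inside
- tin_c: one of three identical closed bare-metal tins, upright, 60 x 60 x 100 mm, flat sides, fixed lid (dark seam 22 mm below the top). Origin: centre of the underside; z up, x and y square to its sides. One tin weighs 0.5 to 0.7 kg, the other two 0.2 to 0.32 kg; which one changes from start to start and cannot be seen. Contents may shift 2 mm inside
- caddy: open wooden box, fixed to the counter, 148 (x) x 80 (y) x 55 mm high; inside 136 x 68 mm, walls 6 mm, floor 6 mm thick; it has room for exactly two tins side by side along its x, e.g. centred at x = +34 and -34 mm; packed tins stand out 51 mm above the walls. Origin: centre of the underside, z up, x along its long side
- sugar_pourer: bystander: glass sugar pourer with steel spout, 68 mm across, 150 mm high, origin at the centre of its underside
- mug: bystander: small white mug, 63 x 93 x 50 mm, origin at the centre of its underside
- mill: bystander: small grey and clear mill, 44 mm across, 90 mm high, origin at the centre of its underside

How it is judged:
By the outcome, as a careful person would: the job done as asked, in the order asked, and still so for the second after the job is handed in, while the arm keeps its last pose, push and grip.
It also fails if it takes over 72 s, if anything falls off the work surface, if the arm or the gripper's body presses on something with over 40 N, if the wrist force passes 120 N, or if a joint passes its speed limit or range.

## Working session

There is one attempt and no reset: what is moved stays moved. The work goes in short steps, Python scripts to look and compute and a tool call to move; the robot and the scene stay as the last step left them, time stands still between calls to the robot, and variables do not carry over. Pictures are saved under pics/ and viewed, at most 10 in all, crops included, and the job is handed in when it is done.

Besides the shell and the picture viewer there is one more tool, called after ">>>" as a command line: name --argument value ..., lists and objects as JSON in quotes. apply_moves: Moves the arm, as the interface text tells. Its arguments: {"type":"object","properties":{"dp":{"type":"array"},"twist":{"type":"array"},"fingers":{"type":"array"},"newtons":{"type":"number"}},"required":["dp","twist","fingers"]}

```bash
mkdir -p pics; ls; python3 - <<'E'
from bench import ctrl,get_image,calibration
import cv2,numpy as np
s=ctrl.get_state(); print({k:np.round(v,3).tolist() for k,v in s.items()})
for n in ("scene","top"):
    cv2.imwrite(f"pics/{n}0.png",get_image(n)[:,:,::-1]); print(n,calibration(n))
print(calibration("wrist"))
E
```

```text
pics
{'time': 0.0, 'joint_positions': [-1.296, 0.322, -0.07, 1.452, 0.023, 1.371, -0.057], 'qd': [-0.001, 0.001, -0.002, 0.0, 0.001, -0.001, 0.001], 'joint_torque': [0.0, -49.129, -0.403, -31.253, -0.064, 0.044, 0.0], 'position': [0.167, 0.627, 0.221], 'tool_rot': [-0.408, -3.115, 0.003], 'ft_force': [0.023, -0.013, 0.03], 'torque': [0.004, -0.022, -0.01], 'grip_force': 0.0, 'grip_width': 1.0}
scene {'fx': 423.06587662120467, 'fy': 423.06587662120467, 'cx': 281.2168920294101, 'cy': 213.22026509267064, 'k1': -0.08243633156127589, 'eye': array([0.18813036, 0.50346042, 0.61353343]), 'attitude': array([ 0.36010929, -0.99985566, -2.27176641])}
top {'fx': 542.4270402749859, 'fy': 542.4270402749859, 'cx': 279.0444774096763, 'cy': 202.56346267689145, 'k1': -0.18795058661065503, 'eye': array([0.40915796, 0.03910754, 1.05598976]), 'attitude': array([ 0.12646141, -0.13502265, -1.56273604])}
{'fx': 293.72134208286394, 'fy': 293.72134208286394, 'cx': 280.1356384957185, 'cy': 203.24820216271533, 'k1': 0.00565002530212995, 'hand_eye': array([[-5.10512801e-04,  9.55824415e-01,  2.93937794e-01,
         8.10299335e-02],
       [ 9.99999829e-01,  5.72278250e-04, -1.24124258e-04,
        -8.99485907e-04],
       [-2.86855203e-04,  2.93937681e-01, -9.55824543e-01,
        -1.60639176e-01],
       [ 0.00000000e+00,  0.00000000e+00,  0.00000000e+00,
         1.00000000e+00]])}
```

View pics/top0.png

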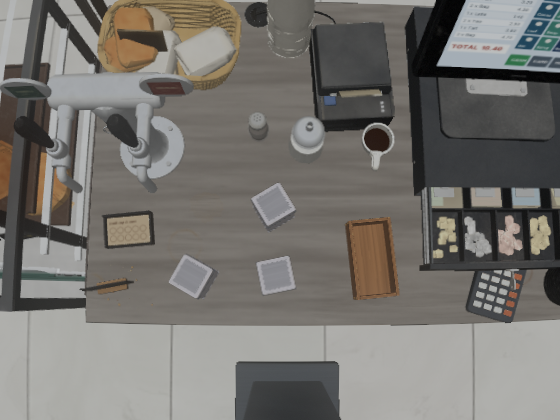

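View pics/scene0.png

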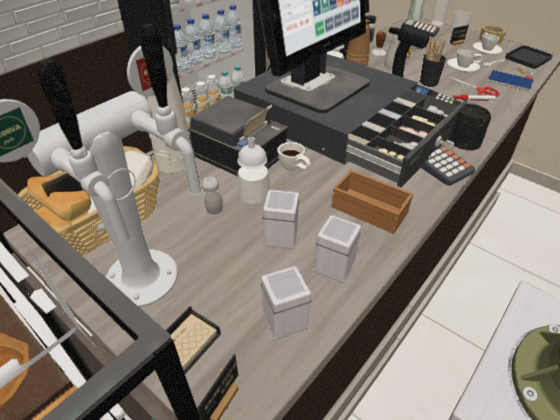

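Top view: tin lids at about (273,204), (192,276) and (276,275). The caddy is at (372,258), the mill at (258,123), the pourer at (308,135) and the mug at (377,140). A black frame and the beer taps stand between the arm's start on the left and the work.

```bash
cat > h.py <<'E'
import numpy as np,cv2
from bench import ctrl,get_image,calibration
from scipy.spatial.transform import Rotation as R
def cam(n,state=None):
    c=calibration(n)
    if n=="wrist":
        H=np.array(c["hand_eye"]); Rt=R.from_rotvec(state["tool_rot"]).as_matrix()
        return c,Rt@H[:3,3]+state["position"],Rt@H[:3,:3]
    return c,np.array(c["eye"]),R.from_rotvec(c["attitude"]).as_matrix()
def rays(px,C):
    c,e,A=C; K=np.array([[c["fx"],0,c["cx"]],[0,c["fy"],c["cy"]],[0,0,1]])
    p=np.array(px,float).reshape(-1,1,2)
    u=cv2.undistortPoints(p,K,np.array([c["k1"],0,0,0,0]))[:,0]
    return np.c_[u[:,0],-u[:,1],-np.ones(len(u))]@A.T
def onz(px,z,C):
    d=rays(px,C); e=C[1]; return e+d*((z-e[2])/d[:,2])[:,None]
def tri(p1,C1,p2,C2):
    d1=rays(p1,C1)[0]; d2=rays(p2,C2)[0]
    s=np.linalg.lstsq(np.c_[d1,-d2],C2[1]-C1[1],rcond=None)[0]
    a=C1[1]+s[0]*d1; b=C2[1]+s[1]*d2; return (a+b)/2,np.linalg.norm(a-b)
def proj(P,C):
    c,e,A=C; q=(np.array(P)-e)@A; x=q[0]/-q[2]; y=-q[1]/-q[2]; f=1+c["k1"]*(x*x+y*y)
    return [c["cx"]+c["fx"]*x*f,c["cy"]+c["fy"]*y*f]
E
cat > m.py <<'E'
from h import *
s=ctrl.get_state(); im=get_image("wrist"); cv2.imwrite("pics/w0.png",im[:,:,::-1])
T=cam("top"); t=get_image("top"); hsv=cv2.cvtColor(t,cv2.COLOR_RGB2HSV)
def boxes(m,lo,hi,z,tag):
    m=cv2.morphologyEx(m.astype(np.uint8),cv2.MORPH_OPEN,np.ones((3,3)))
    for c in cv2.findContours(m,cv2.RETR_EXTERNAL,cv2.CHAIN_APPROX_NONE)[0]:
        a=cv2.contourArea(c)
        (u,v),_,_=cv2.minAreaRect(c)
        if lo<a<hi and 150<u<420 and 170<v<310:
            P=onz(c[:,0],z,T)[:,:2]
            (x,y),(w,h),an=cv2.minAreaRect((P*1000).astype(np.float32))
            print(tag,a,round(u),round(v),"xy",round(x,1),round(y,1),"wh",round(w,1),round(h,1),"ang",round(an,1))
boxes((hsv[...,2]>135)&(hsv[...,1]<60),300,3000,.10,"tin")
boxes((hsv[...,1]>90)&(hsv[...,0]<20)&(hsv[...,2]>60),1500,8000,.055,"caddy")
for n,p,z in (("mill",(258,120),.09),("pourer",(308,127),.15),("mug",(377,138),.05)): print(n,onz([p],z,T))
E
python3 m.py
```

```text
tin 1061.0 276 275 xy 441.3 39.8 wh 58.4 59.3 ang 11.6
tin 1032.0 190 276 xy 438.6 190.6 wh 58.8 58.3 ang 61.0
tin 1010.5 273 203 xy 568.4 44.9 wh 58.6 59.1 ang 31.4
caddy 3459.5 372 258 xy 474.5 -138.6 wh 147.0 85.9 ang 5.3
mill [[0.72730009 0.07386952 0.09      ]]
pourer [[ 0.69525723 -0.01553702  0.15      ]]
mug [[ 0.70614025 -0.15554893  0.05      ]]
```

View pics/w0.png

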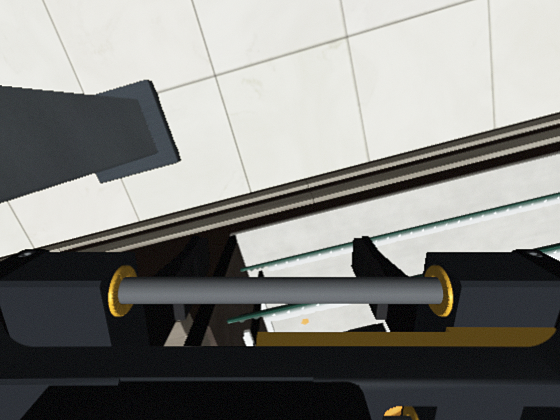

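The wrist view shows floor and cart at upper left, with a glass case and its frame at lower right. So the case is beside the hand, and I'll measure its height and edge.

```bash
python3 - <<'E'
from h import *
T=cam("top");S=cam("scene")
for a in [(10,300),(20,300),(25,308)]:
  for b in [(160,350),(172,365)]:
    p,e=tri(a,T,b,S); print(a,b,p.round(3),e.round(3))
for z in (0,.1,.2,.3,.4,.5): print(z,onz([(20,300),(45,10),(0,300)],z,T)[:,:2].round(3).tolist(), onz([(165,352),(60,245)],z,S)[:,:2].round(3).tolist())
t=cv2.resize(get_image("top")[:330,:230],None,fx=1.7,fy=1.7); s=cv2.resize(get_image("scene")[170:,:250],None,fx=1.6,fy=1.6)
h=max(t.shape[0],s.shape[0]); o=np.zeros((h,t.shape[1]+s.shape[1],3),np.uint8); o[:t.shape[0],:t.shape[1]]=t;o[:s.shape[0],t.shape[1]:]=s
print(o.shape); cv2.imwrite("pics/c1.png",o[:,:,::-1])
E
```

```text
(10, 300) (160, 350) [0.388 0.43  0.285] 0.006
(10, 300) (172, 365) [0.383 0.433 0.272] 0.019
(20, 300) (160, 350) [0.392 0.424 0.272] 0.003
(20, 300) (172, 365) [0.387 0.427 0.256] 0.01
(25, 308) (160, 350) [0.386 0.42  0.273] 0.017
(25, 308) (172, 365) [0.381 0.423 0.257] 0.004
0 [[0.385, 0.556], [1.025, 0.563], [0.383, 0.601]] [[0.548, 0.36], [0.899, 0.349]]
0.1 [[0.387, 0.507], [0.966, 0.513], [0.385, 0.548]] [[0.49, 0.383], [0.783, 0.374]]
0.2 [[0.39, 0.458], [0.908, 0.464], [0.388, 0.495]] [[0.431, 0.407], [0.667, 0.399]]
0.3 [[0.392, 0.409], [0.85, 0.414], [0.39, 0.441]] [[0.372, 0.43], [0.551, 0.425]]
0.4 [[0.394, 0.36], [0.792, 0.365], [0.393, 0.388]] [[0.313, 0.453], [0.436, 0.45]]
0.5 [[0.396, 0.311], [0.733, 0.315], [0.395, 0.335]] [[0.255, 0.477], [0.32, 0.475]]
(561, 791, 3)
```

View pics/c1.png

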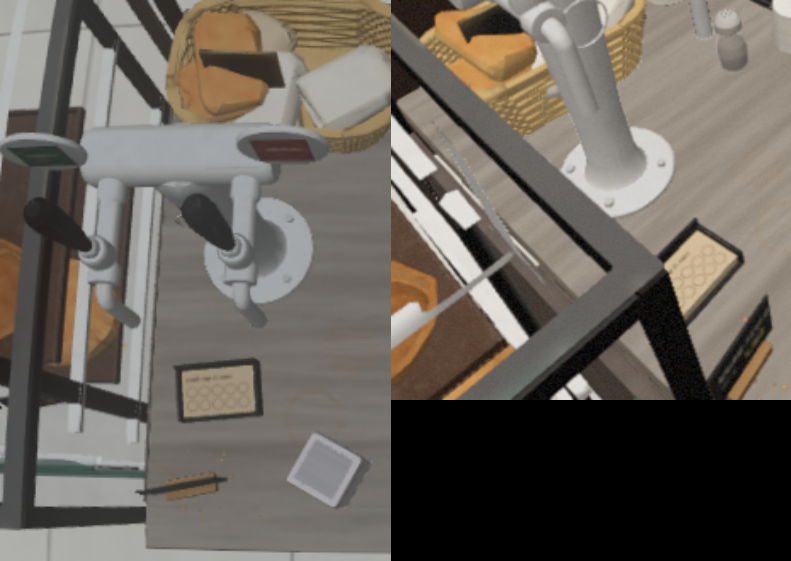

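The black case frame has its top corner near (0.39, 0.43, 0.28), and the taps overhang the counter beyond it. Next I'll triangulate the tap spouts and handles.

```bash
cat > plan.py <<'E'
from h import *
import sys,json
def wrap(a): return (a+180)%360-180
def pose():
    s=ctrl.get_state(); Rm=R.from_rotvec(s["tool_rot"]).as_matrix()
    return np.array(s["position"]),np.degrees(np.arctan2(Rm[1,1],Rm[0,1])),s
def rows(p,yaw,tgt,tyaw,n=None,sp=.045,st=.14):
    "rows (tool axes, tool z down) from p,yaw to tgt,tyaw"
    d=np.array(tgt)-p; dy=np.radians(wrap(tyaw-yaw))
    n=n or max(1,int(np.ceil(max(np.linalg.norm(d)/sp,abs(dy)/st))))
    dp=[];tw=[]
    for i in range(n):
        a=np.radians(yaw)+dy*i/n; yv=np.array([np.cos(a),np.sin(a),0]); xv=np.array([-np.sin(a),np.cos(a),0])
        q=d/n; dp.append([round(float(q@xv),4),round(float(q@yv),4),round(float(-q[2]),4)]); tw.append([0,0,round(-dy/n,4)])
    return dp,tw
def show(wps):
    p,y,s=pose(); print("pos",p.round(4),"yaw",round(y,2),"t",s["time"])
    for w in wps:
        dp,tw=rows(p,y,w[:3],w[3],*w[4:]); print(len(dp),json.dumps(dp),tw[0]); p,y=np.array(w[:3]),w[3]
E
python3 - <<'E'
from h import *
T=cam("top");S=cam("scene")
for n,a,b in [("spoutR",(145,185),(194,188)),("handR",(115,122),(148,32)),("handL",(25,125),(40,58)),("spoutL",(77,188),(100,175)),("bodyRbase",(143,147),(168,128))]:
    p,e=tri(a,T,b,S); print(n,p.round(3),e.round(3))
from plan import *
show([(.13,.46,.36,65),(.31,.36,.36,58),(.43,.2,.36,61),(.4386,.1906,.13,61)])
E
```

```text
spoutR [0.568 0.238 0.251] 0.007
handR [0.607 0.231 0.451] 0.001
handL [0.607 0.349 0.458] 0.014
spoutL [0.563 0.336 0.328] 0.039
bodyRbase [0.611 0.228 0.323] 0.0
pos [0.1676 0.6278 0.2222] yaw 75.06 t 0.3
5 [[-0.0014, -0.0344, -0.0276], [-0.0026, -0.0343, -0.0276], [-0.0038, -0.0342, -0.0276], [-0.005, -0.034, -0.0276], [-0.0062, -0.0338, -0.0276]] [0, 0, np.float64(0.0351)]
5 [[-0.0411, -0.0029, -0.0], [-0.0411, -0.0019, -0.0], [-0.0412, -0.0009, -0.0], [-0.0412, 0.0001, -0.0], [-0.0412, 0.0011, -0.0]] [0, 0, np.float64(0.0244)]
5 [[-0.0373, -0.0144, -0.0], [-0.0372, -0.0148, -0.0], [-0.037, -0.0152, -0.0], [-0.0368, -0.0156, -0.0], [-0.0367, -0.016, -0.0]] [0, 0, np.float64(-0.0105)]
6 [[-0.002, -0.0007, 0.0383], [-0.002, -0.0007, 0.0383], [-0.002, -0.0007, 0.0383], [-0.002, -0.0007, 0.0383], [-0.002, -0.0007, 0.0383], [-0.002, -0.0007, 0.0383]] [0, 0, np.float64(-0.0)]
```

>>> apply_moves --dp '[[-0.0014, -0.034, -0.028], [-0.0026, -0.034, -0.028], [-0.0038, -0.034, -0.028], [-0.005, -0.034, -0.028], [-0.006, -0.034, -0.028], [-0.041, -0.003, 0], [-0.041, -0.002, 0], [-0.041, -0.001, 0], [-0.041, 0, 0], [-0.041, 0.001, 0]]' --twist '[[0, 0, 0.035], [0, 0, 0.035], [0, 0, 0.035], [0, 0, 0.035], [0, 0, 0.035], [0, 0, 0.025], [0, 0, 0.025], [0, 0, 0.025], [0, 0, 0.025], [0, 0, 0.025]]' --fingers '[0, 0, 0, 0, 0, 0, 0, 0, 0, 0]' --newtons 40

```text
time: 1.3
position: [0.3104, 0.3597, 0.3629]
tool_rot: [0.871, 3.018, 0.002]
ft_force: [0.4, 0.6, 0.0]
grip_width: 1.002
grip_force: 0.0
```

>>> apply_moves --dp '[[-0.038, -0.0145, 0], [-0.038, -0.015, 0], [-0.038, -0.015, 0.02], [-0.037, -0.016, 0.035], [-0.038, -0.016, 0.035], [0, 0, 0.035], [0, 0, 0.035], [0, 0, 0], [0, 0, 0]]' --twist '[[0, 0, -0.01], [0, 0, -0.01], [0, 0, -0.01], [0, 0, -0.01], [0, 0, -0.01], [0, 0, 0], [0, 0, 0], [0, 0, 0], [0, 0, 0]]' --fingers '[0, 0, 0, 0, 0, 0, 0, 0, 0]'

```text
time: 2.2
position: [0.4284, 0.2025, 0.2081]
tool_rot: [0.793, 3.04, -0.0]
ft_force: [0.5, -0.3, 0.4]
grip_width: 1.001
grip_force: 0.0
```

```bash
python3 - <<'E'
from plan import *
p,y,s=pose(); im=get_image("wrist"); C=cam("wrist",s); cv2.imwrite("pics/w1.png",im[:,:,::-1])
print(p,y,s["time"],s["ft_force"],proj([.4386,.1906,.1],C),proj(p,C))
hsv=cv2.cvtColor(im,cv2.COLOR_RGB2HSV); cv2.imwrite("pics/w1h.png",hsv[...,2])
E
```

```text
[0.42843261 0.20253827 0.20808364] 60.75091764375368 2.2 [ 0.54808762 -0.33219763  0.40278725] [np.float64(275.4189750520195), np.float64(215.95144882762443)] [np.float64(281.6219541133625), np.float64(253.00642309928867)]
```

View pics/w1.png

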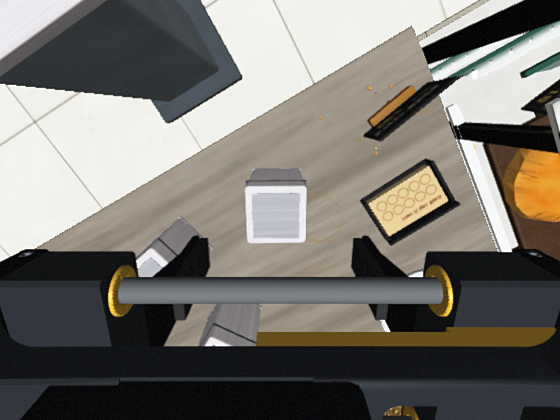

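The wrist view shows the tin's lid at about (276,212), square to the fingers. I'll measure it more finely.

```bash
cat > wt.py <<'E'
from plan import *
def lid(guess,save=None):
    p,y,s=pose(); im=get_image("wrist"); C=cam("wrist",s)
    if save: cv2.imwrite(save,im[:,:,::-1])
    g=proj([*guess,.1],C); hsv=cv2.cvtColor(im,cv2.COLOR_RGB2HSV)
    best=None
    for th in (120,150,165,180,190,200):
        m=((hsv[...,2]>th)&(hsv[...,1]<40)).astype(np.uint8)
        m=cv2.morphologyEx(m,cv2.MORPH_OPEN,np.ones((5,5)))
        for c in cv2.findContours(m,cv2.RETR_EXTERNAL,cv2.CHAIN_APPROX_NONE)[0]:
            if cv2.pointPolygonTest(c,(float(g[0]),float(g[1])),False)<0 : continue
            P=onz(c[:,0],.1,C)[:,:2]; (a,b),(w,h),an=cv2.minAreaRect((P*1000).astype(np.float32))
            print(th,"xy",round(a,1),round(b,1),"wh",round(w,1),round(h,1),"ang",round(an,1))
    return p,y,s
if __name__=="__main__": lid((float(sys.argv[1]),float(sys.argv[2])),sys.argv[3] if len(sys.argv)>3 else None)
E
python3 wt.py .4386 .1906
python3 - <<'E'
from plan import *
show([(.4386,.1906,.06,61)])
E
```

```text
120 xy 368.0 180.4 wh 469.3 247.4 ang 60.6
150 xy 436.0 158.3 wh 143.0 106.3 ang 89.9
165 xy 438.3 190.7 wh 58.9 59.8 ang 61.0
180 xy 437.9 191.1 wh 58.5 58.7 ang 61.0
190 xy 437.6 191.4 wh 58.6 57.6 ang 60.7
200 xy 437.7 191.5 wh 57.9 57.8 ang 61.1
pos [0.4295 0.2033 0.2097] yaw 60.77 t 2.3
4 [[-0.0035, -0.0017, 0.0374], [-0.0035, -0.0017, 0.0374], [-0.0035, -0.0017, 0.0374], [-0.0035, -0.0017, 0.0374]] [0, 0, np.float64(-0.001)]
```

>>> apply_moves --dp '[[-0.014, -0.007, 0.02], [0, 0, 0.035], [0, 0, 0.035], [0, 0, 0.035], [0, 0, 0.025], [0, 0, 0], [0, 0, 0]]' --twist '[[0, 0, -0.004], [0, 0, 0], [0, 0, 0], [0, 0, 0], [0, 0, 0], [0, 0, 0], [0, 0, 0]]' --fingers '[0, 0, 0, 0, 0, 0, 0]' --newtons 45

```text
time: 3.0
position: [0.4385, 0.1904, 0.0592]
tool_rot: [0.786, 3.04, 0.002]
ft_force: [0.6, 1.5, 0.2]
grip_width: 0.996
grip_force: 0.0
```

```bash
python3 -c "
from plan import *
p,y,s=pose();print(p,y,s['ft_force'])"
```

```text
[0.43851358 0.19037465 0.05915114] 60.993978191380386 [0.60462613 1.48304574 0.16734946]
```

>>> apply_moves --dp '[[0, 0, 0], [0, 0, 0], [0, 0, 0], [0, 0, 0], [0, 0, 0], [0, 0, -0.01], [0, 0, -0.02], [0, 0, -0.02], [0, 0, 0], [0, 0, 0]]' --twist '[[0, 0, 0], [0, 0, 0], [0, 0, 0], [0, 0, 0], [0, 0, 0], [0, 0, 0], [0, 0, 0], [0, 0, 0], [0, 0, 0], [0, 0, 0]]' --fingers '[1, 1, 1, 1, 1, 1, 1, 1, 1, 1]'

```text
time: 4.0
position: [0.4365, 0.1889, 0.1068]
tool_rot: [-0.787, -3.04, 0.002]
ft_force: [0.1, 0.6, -5.7]
grip_width: 0.68
grip_force: 45.0
```

```bash
python3 -c "
from plan import *
p,y,s=pose();print(p,y,s['ft_force'],s['grip_width'],s['grip_force'])
show([(.4745,-.14,.25,95.3),(.4745,-.14,.21,95.3)])"
```

```text
[0.43648101 0.18892437 0.1067846 ] 60.957303245947124 [ 0.12962332  0.63837082 -5.65987773] 0.6801209605639181 44.980832218916476
pos [0.4365 0.1889 0.1068] yaw 60.96 t 4.0
9 [[-0.0214, -0.0299, -0.0159], [-0.0194, -0.0313, -0.0159], [-0.0173, -0.0325, -0.0159], [-0.0151, -0.0336, -0.0159], [-0.0128, -0.0345, -0.0159], [-0.0105, -0.0353, -0.0159], [-0.0081, -0.0359, -0.0159], [-0.0057, -0.0363, -0.0159], [-0.0033, -0.0366, -0.0159]] [0, 0, np.float64(-0.0666)]
1 [[0.0, 0.0, 0.04]] [0, 0, np.float64(-0.0)]
```

Force is -5.7 N, about 0.58 kg, so this looks like the heavy tin. I'll confirm with a pause, then set it back down where it was.

>>> apply_moves --dp '[[0, 0, 0], [0, 0, 0], [0, 0, 0]]' --twist '[[0, 0, 0], [0, 0, 0], [0, 0, 0]]' --fingers '[1, 1, 1]'

```text
time: 4.3
position: [0.4366, 0.1891, 0.1065]
tool_rot: [-0.787, -3.04, 0.002]
ft_force: [0.7, -0.1, -5.3]
grip_width: 0.683
grip_force: 45.0
```

>>> apply_moves --dp '[[0, 0, 0.02], [0, 0, 0.018], [0, 0, 0.006], [0, 0, 0.0045], [0, 0, 0]]' --twist '[[0, 0, 0], [0, 0, 0], [0, 0, 0], [0, 0, 0], [0, 0, 0]]' --fingers '[1, 1, 1, 1, 1]'

```text
time: 4.8
position: [0.4375, 0.1896, 0.0591]
tool_rot: [0.787, 3.041, 0.0]
ft_force: [-0.1, 0.3, -6.0]
grip_width: 0.684
grip_force: 45.1
```

>>> apply_moves --dp '[[0, 0, 0.001], [0, 0, 0.001], [0, 0, 0]]' --twist '[[0, 0, 0], [0, 0, 0], [0, 0, 0]]' --fingers '[1, 1, 1]'

```text
time: 5.1
position: [0.438, 0.1899, 0.0583]
tool_rot: [0.787, 3.04, 0.002]
ft_force: [-2.5, -1.2, 5.0]
grip_width: 0.682
grip_force: 45.1
```

>>> apply_moves --dp '[[0, 0, 0], [0, 0, 0], [0, 0, 0], [0, 0, -0.03], [0, 0, -0.04], [0, 0, -0.04], [0, 0, -0.03]]' --twist '[[0, 0, 0], [0, 0, 0], [0, 0, 0], [0, 0, 0], [0, 0, 0], [0, 0, 0], [0, 0, 0]]' --fingers '[0, 0, 0, 0, 0, 0, 0]'

```text
time: 5.8
position: [0.438, 0.1897, 0.1995]
tool_rot: [0.788, 3.039, 0.004]
ft_force: [0.7, -0.1, -0.5]
grip_width: 0.997
grip_force: 0.0
```

```bash
python3 wt.py .438 .19; python3 -c "
from plan import *
show([(.441,.04,.205,101.6)])"
```

```text
120 xy 372.0 160.9 wh 431.7 238.5 ang 60.8
150 xy 463.3 171.4 wh 95.2 135.9 ang 36.9
165 xy 437.3 189.5 wh 58.8 59.1 ang 61.1
180 xy 437.3 189.6 wh 58.5 57.2 ang 60.9
190 xy 437.4 189.7 wh 58.3 57.2 ang 60.9
200 xy 437.4 189.7 wh 58.1 57.2 ang 60.9
pos [0.4403 0.191  0.204 ] yaw 60.95 t 5.85
6 [[-0.0123, -0.0219, -0.0002], [-0.0096, -0.0232, -0.0002], [-0.0068, -0.0242, -0.0002], [-0.0039, -0.0249, -0.0002], [-0.001, -0.0251, -0.0002], [0.002, -0.0251, -0.0002]] [0, 0, np.float64(-0.1183)]
```

>>> apply_moves --dp '[[-0.012, -0.022, 0], [-0.0095, -0.023, 0], [-0.007, -0.024, 0], [-0.004, -0.025, 0], [-0.001, -0.025, 0], [0.002, -0.025, 0], [0, 0, 0]]' --twist '[[0, 0, -0.118], [0, 0, -0.118], [0, 0, -0.118], [0, 0, -0.118], [0, 0, -0.118], [0, 0, -0.118], [0, 0, 0]]' --fingers '[0, 0, 0, 0, 0, 0, 0]'

```text
time: 6.55
position: [0.438, 0.0356, 0.1969]
tool_rot: [-0.31, 3.126, 0.0]
ft_force: [0.3, -0.2, 0.3]
grip_width: 1.002
grip_force: 0.0
```

```bash
python3 wt.py .441 .04; python3 -c "
from plan import *
show([(.441,.04,.12,101.6,1)])"
```

```text
120 xy 448.2 36.5 wh 82.2 205.0 ang 2.3
150 xy 446.1 36.7 wh 204.8 79.1 ang 89.2
165 xy 440.7 39.6 wh 58.2 59.0 ang 11.3
180 xy 440.7 39.7 wh 58.2 58.4 ang 11.3
190 xy 440.6 39.7 wh 58.3 58.1 ang 11.8
pos [0.4379 0.0378 0.1969] yaw 101.31 t 6.6
1 [[-0.0034, 0.0016, 0.0769]] [0, 0, np.float64(-0.0051)]
```

>>> apply_moves --dp '[[-0.003, 0.0015, 0.037], [0, 0, 0.04], [0, 0, 0.035], [0, 0, 0.025], [0, 0, 0], [0, 0, 0], [0, 0, 0], [0, 0, 0], [0, 0, 0], [0, 0, 0]]' --twist '[[0, 0, -0.004], [0, 0, 0], [0, 0, 0], [0, 0, 0], [0, 0, 0], [0, 0, 0], [0, 0, 0], [0, 0, 0], [0, 0, 0], [0, 0, 0]]' --fingers '[0, 0, 0, 0, 0, 1, 1, 1, 1, 1]'

```text
time: 7.6
position: [0.4413, 0.0412, 0.0609]
tool_rot: [-0.321, 3.123, 0.001]
ft_force: [-0.7, -1.0, 4.0]
grip_width: 0.686
grip_force: 45.0
```

>>> apply_moves --dp '[[0, 0, -0.01], [0, 0, -0.03], [0, 0, -0.04], [0, 0, -0.04], [0, 0, 0], [0, 0, 0]]' --twist '[[0, 0, 0], [0, 0, 0], [0, 0, 0], [0, 0, 0], [0, 0, 0], [0, 0, 0]]' --fingers '[1, 1, 1, 1, 1, 1]'

```text
time: 8.2
position: [0.4405, 0.0413, 0.1805]
tool_rot: [-0.322, 3.124, 0.002]
ft_force: [-0.6, 0.1, -3.2]
grip_width: 0.688
grip_force: 45.0
```

This tin reads -3.2 N, so it's light. Before carrying it over, I'll check the cash drawer's height beside the caddy and refine the caddy pose from the rim.

```bash
python3 - <<'E'
from plan import *
T=cam("top");S=cam("scene")
for a,b in [((421,270),(403,158)),((428,188),(348,128))]:
    p,e=tri(a,T,b,S); print(p.round(3),e.round(3))
t=get_image("top");s=get_image("scene")
a=cv2.resize(t[180:320,330:480],None,fx=2.6,fy=2.6,interpolation=cv2.INTER_CUBIC);b=cv2.resize(s[100:240,310:460],None,fx=2.6,fy=2.6,interpolation=cv2.INTER_CUBIC)
cv2.imwrite("pics/c2.png",np.hstack([a,b])[:,:,::-1])
show([(.57,-.14,.25,95.3)])
E
```

```text
[ 0.452 -0.216  0.108] 0.006
[ 0.599 -0.232  0.115] 0.008
pos [0.4391 0.041  0.1786] yaw 101.76 t 8.3
6 [[-0.0152, -0.034, -0.0119], [-0.0158, -0.0337, -0.0119], [-0.0165, -0.0334, -0.0119], [-0.0171, -0.0331, -0.0119], [-0.0177, -0.0327, -0.0119], [-0.0183, -0.0324, -0.0119]] [0, 0, np.float64(0.0188)]
```

View pics/c2.png

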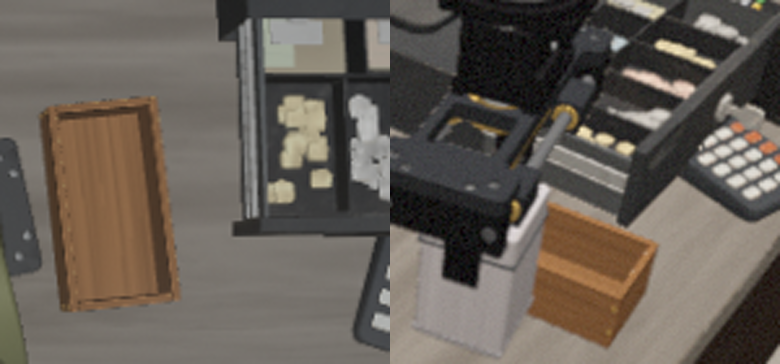

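The drawer top is at about z = 0.11 with its near side at y ≈ -0.22. That is clear of the fingers and below the gripper body. The caddy's rim corners on the far side are at crop (155,97) and (180,297); I'll compute its centre from those and then move to a viewing pose.

```bash
python3 - <<'E'
from plan import *
T=cam("top")
t=get_image("top"); hsv=cv2.cvtColor(t,cv2.COLOR_RGB2HSV)
m=((hsv[...,1]>90)&(hsv[...,0]<20)&(hsv[...,2]>50)).astype(np.uint8); m[:200]=0;m[:,:340]=0;m[310:]=0
c=max(cv2.findContours(m,0,1)[0],key=cv2.contourArea)
P=onz(c[:,0],.055,T)[:,:2]*1000; (x,y),(w,h),an=cv2.minAreaRect(P.astype(np.float32)); print(x,y,w,h,an)
P=onz([(389.6,217.3),(399.2,294.2)],.055,T)[:,:2]; d=P[0]-P[1]; L=np.linalg.norm(d); d/=L
print(P,L,np.degrees(np.arctan2(d[1],d[0])),"centre",P.mean(0)+.04*np.array([-d[1],d[0]]))
E
```

```text
474.45770263671875 -138.38497924804688 147.10166931152344 86.07133483886719 5.530050277709961
[[ 0.55034865 -0.17402358]
 [ 0.4066969  -0.18884976]] 0.14441482648787038 5.892588280246958 centre [ 0.47441622 -0.14164802]
```

>>> apply_moves --dp '[[-0.015, -0.034, -0.012], [-0.016, -0.034, -0.012], [-0.0165, -0.033, -0.012], [-0.017, -0.033, -0.012], [-0.018, -0.033, -0.012], [-0.018, -0.032, -0.012], [0, 0, 0], [0, 0, 0]]' --twist '[[0, 0, 0.0188], [0, 0, 0.0188], [0, 0, 0.0188], [0, 0, 0.0188], [0, 0, 0.0188], [0, 0, 0.0188], [0, 0, 0], [0, 0, 0]]' --fingers '[1, 1, 1, 1, 1, 1, 1, 1]'

```text
time: 9.15
position: [0.5703, -0.1405, 0.2501]
tool_rot: [0.141, -3.135, 0.002]
ft_force: [-0.2, -0.0, -3.0]
grip_width: 0.69
grip_force: 45.0
```

```bash
python3 - <<'E'
from plan import *
p,y,s=pose(); im=get_image("wrist"); C=cam("wrist",s); cv2.imwrite("pics/w2.png",im[:,:,::-1]); print(p,y,s["ft_force"],s["time"])
np.save("w2.npy",im); import pickle; pickle.dump(s,open("w2.pkl","wb"))
E
```

```text
[ 0.5703166  -0.14045112  0.25006833] 95.16216345819149 [-0.2133728  -0.03444788 -3.00797696] 9.15
```

View pics/w2.png

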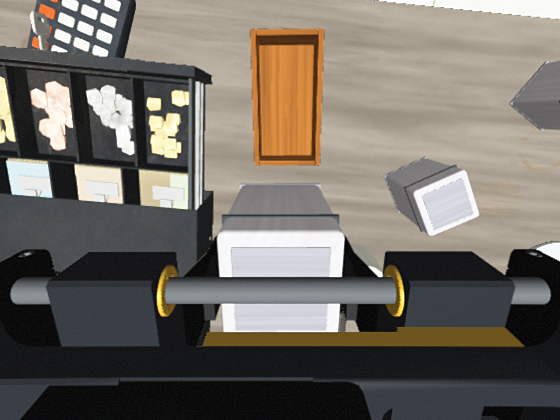

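The wrist view shows the whole caddy, with its rim from about (250,29) to (325,165) and clear of the held tin. I'll fit its rim on z = 0.055.

```bash
python3 - <<'E'
from plan import *
import pickle
s=pickle.load(open("w2.pkl","rb")); im=np.load("w2.npy"); C=cam("wrist",s); print("cam",C[1].round(3))
hsv=cv2.cvtColor(im,cv2.COLOR_RGB2HSV)
m=((hsv[...,1]>100)&(hsv[...,0]<22)&(hsv[...,2]>50)).astype(np.uint8); m[175:]=0;m[:,:235]=0;m[:,345:]=0
c=max(cv2.findContours(m,0,1)[0],key=cv2.contourArea)
P=onz(c[:,0],.055,C)[:,:2]*1000; (x,y),(w,h),an=cv2.minAreaRect(P.astype(np.float32)); print(x,y,w,h,an)
# in caddy frame via ang 5.5
a=np.radians(5.5); Q=(P-[474.4,-141.6])@np.array([[np.cos(a),-np.sin(a)],[np.sin(a),np.cos(a)]])
for lo,hi in ((-70,-50),(-30,-10),(10,30),(50,70)):
    q=Q[(Q[:,0]>lo)&(Q[:,0]<hi)]; print(lo,hi,"y range",q[:,1].min().round(1),q[:,1].max().round(1))
print("x range",Q[:,0].min(),Q[:,0].max())
E
```

```text
cam [ 0.49  -0.148  0.411]
475.0859680175781 -142.46438598632812 147.2105712890625 79.6170425415039 5.412893772125244
-70 -50 y range -40.6 38.7
-30 -10 y range -40.3 38.9
10 30 y range -40.3 38.9
50 70 y range -40.6 38.3
x range -72.95932848509038 74.20222490337065
```

>>> apply_moves --dp '[[0.03, 0.0036, 0.02], [0.0306, 0.0036, 0.03], [0, 0, 0.04], [0, 0, 0], [0, 0, 0]]' --twist '[[0, 0, -0.004], [0, 0, 0], [0, 0, 0], [0, 0, 0], [0, 0, 0]]' --fingers '[1, 1, 1, 1, 1]'

```text
time: 9.7
position: [0.5099, -0.1368, 0.162]
tool_rot: [0.154, -3.137, -0.001]
ft_force: [0.5, -0.0, -2.3]
grip_width: 0.687
grip_force: 45.0
```

```bash
python3 -c "
from plan import *
for i in range(3):
    get_image('top'); p,y,s=pose(); print(p,y,s['ft_force'])
show([(.5092,-.139,.12,95.4,1),(.5092,-.139,.068,95.4,1)])"
```

```text
[ 0.51118913 -0.1374167   0.16317782] 95.61934328555496 [ 0.81464132 -0.12842387 -2.4128347 ]
[ 0.51173646 -0.13782711  0.16367519] 95.59611035567376 [-0.36864801  0.23164188 -1.88432697]
[ 0.51190091 -0.13810145  0.16377506] 95.57840734597224 [ 0.03330269 -0.69179093 -2.6514801 ]
pos [ 0.5119 -0.1381  0.1638] yaw 95.58 t 9.85
1 [[0.0028, -0.0006, 0.0438]] [0, 0, np.float64(0.0031)]
1 [[0.0, 0.0, 0.052]] [0, 0, np.float64(-0.0)]
```

>>> apply_moves --dp '[[0.0027, -0.0006, 0.02], [0, 0, 0.016], [0, 0, 0], [0, 0, 0], [0, 0, 0], [0, 0, 0]]' --twist '[[0, 0, 0.003], [0, 0, 0], [0, 0, 0], [0, 0, 0], [0, 0, 0], [0, 0, 0]]' --fingers '[1, 1, 1, 1, 1, 1]'

```text
time: 10.45
position: [0.5084, -0.1392, 0.127]
tool_rot: [-0.147, 3.136, -0.0]
ft_force: [-0.8, -0.6, -2.7]
grip_width: 0.685
grip_force: 45.0
```

>>> apply_moves --dp '[[0, 0, 0.015], [0, 0, 0.015], [0, 0, 0.015], [0, 0, 0.01], [0, 0, 0.002], [0, 0, 0], [0, 0, 0]]' --twist '[[0, 0, 0], [0, 0, 0], [0, 0, 0], [0, 0, 0], [0, 0, 0], [0, 0, 0], [0, 0, 0]]' --fingers '[1, 1, 1, 1, 1, 1, 1]'

```text
time: 11.15
position: [0.5078, -0.1392, 0.0692]
tool_rot: [-0.146, 3.138, -0.0]
ft_force: [0.3, -0.2, -2.7]
grip_width: 0.686
grip_force: 45.0
```

>>> apply_moves --dp '[[0, 0, 0.0015], [0, 0, 0.001], [0, 0, 0]]' --twist '[[0, 0, 0], [0, 0, 0], [0, 0, 0]]' --fingers '[1, 1, 1]'

```text
time: 11.45
position: [0.5079, -0.139, 0.067]
tool_rot: [-0.147, 3.137, 0.001]
ft_force: [-0.5, -0.4, 1.0]
grip_width: 0.686
grip_force: 45.0
```

>>> apply_moves --dp '[[0, 0, 0], [0, 0, 0], [0, 0, 0], [0, 0, 0], [0, 0, -0.02], [0, 0, -0.04], [0, 0, -0.045], [0, 0, -0.035], [0, 0, 0]]' --twist '[[0, 0, 0], [0, 0, 0], [0, 0, 0], [0, 0, 0], [0, 0, 0], [0, 0, 0], [0, 0, 0], [0, 0, 0], [0, 0, 0]]' --fingers '[0, 0, 0, 0, 0, 0, 0, 0, 0]'

```text
time: 12.35
position: [0.5106, -0.1399, 0.2114]
tool_rot: [-0.146, 3.129, 0.0]
ft_force: [0.7, -0.6, 0.1]
grip_width: 0.998
grip_force: 0.0
```

```bash
python3 -c "
from plan import *
show([(.568,.043,.21,121.4)])"
```

```text
pos [ 0.5106 -0.1399  0.2114] yaw 95.35 t 12.35
5 [[-0.0148, 0.0354, 0.0003], [-0.018, 0.0339, 0.0003], [-0.021, 0.0321, 0.0003], [-0.0238, 0.0301, 0.0003], [-0.0264, 0.0278, 0.0003]] [0, 0, np.float64(-0.0909)]
```

>>> apply_moves --dp '[[-0.015, 0.035, 0], [-0.018, 0.034, 0], [-0.021, 0.032, 0], [-0.024, 0.03, 0], [-0.0265, 0.028, 0], [0, 0, 0], [0, 0, 0], [0, 0, 0]]' --twist '[[0, 0, -0.091], [0, 0, -0.091], [0, 0, -0.091], [0, 0, -0.091], [0, 0, -0.091], [0, 0, 0], [0, 0, 0], [0, 0, 0]]' --fingers '[0, 0, 0, 0, 0, 0, 0, 0]'

```text
time: 13.15
position: [0.5648, 0.0425, 0.2059]
tool_rot: [0.847, -3.024, 0.001]
ft_force: [1.4, 0.3, -0.7]
grip_width: 1.004
grip_force: 0.0
```

```bash
python3 wt.py .568 .045; python3 -c "
from plan import *
show([(.568,.045,.06,121.4,1)])"
```

```text
120 xy 545.2 -4.2 wh 364.2 133.6 ang 89.8
150 xy 546.5 -3.7 wh 131.8 364.1 ang 0.4
165 xy 567.9 44.7 wh 58.0 59.8 ang 31.3
180 xy 567.6 44.2 wh 56.9 58.6 ang 31.3
190 xy 567.6 44.2 wh 56.9 58.4 ang 31.3
200 xy 567.6 44.2 wh 56.9 58.3 ang 31.3
pos [0.5649 0.0422 0.2062] yaw 121.26 t 13.2
1 [[-0.0042, 0.0008, 0.1462]] [0, 0, np.float64(-0.0024)]
```

>>> apply_moves --dp '[[-0.004, 0.0008, 0.035], [0, 0, 0.045], [0, 0, 0.04], [0, 0, 0.026], [0, 0, 0], [0, 0, 0], [0, 0, 0], [0, 0, 0], [0, 0, 0], [0, 0, 0]]' --twist '[[0, 0, -0.002], [0, 0, 0], [0, 0, 0], [0, 0, 0], [0, 0, 0], [0, 0, 0], [0, 0, 0], [0, 0, 0], [0, 0, 0], [0, 0, 0]]' --fingers '[0, 0, 0, 0, 0, 0, 1, 1, 1, 1]'

```text
time: 14.2
position: [0.5687, 0.0469, 0.0612]
tool_rot: [-0.854, 3.022, 0.001]
ft_force: [0.9, 0.1, -0.1]
grip_width: 0.724
grip_force: 0.0
```

>>> apply_moves --dp '[[0, 0, 0], [0, 0, -0.01], [0, 0, -0.03], [0, 0, -0.04], [0, 0, -0.04], [0, 0, -0.02], [0, 0, 0], [0, 0, 0], [0, 0, 0]]' --twist '[[0, 0, 0], [0, 0, 0], [0, 0, 0], [0, 0, 0], [0, 0, 0], [0, 0, 0], [0, 0, 0], [0, 0, 0], [0, 0, 0]]' --fingers '[1, 1, 1, 1, 1, 1, 1, 1, 1]'

```text
time: 15.1
position: [0.5668, 0.0468, 0.1984]
tool_rot: [0.853, -3.02, -0.0]
ft_force: [0.3, 0.5, -3.2]
grip_width: 0.689
grip_force: 44.9
```

```bash
python3 -c "
from plan import *
show([(.4406,-.1455,.2,95.4)])"
```

```text
pos [0.5668 0.0468 0.1984] yaw 121.54 t 15.1
6 [[0.0347, -0.0163, -0.0003], [0.0333, -0.0189, -0.0003], [0.0318, -0.0214, -0.0003], [0.0301, -0.0237, -0.0003], [0.0282, -0.0259, -0.0003], [0.0262, -0.028, -0.0003]] [0, 0, np.float64(0.076)]
```

>>> apply_moves --dp '[[0.0345, -0.0165, 0], [0.0335, -0.019, 0], [0.032, -0.0215, 0], [0.03, -0.024, 0], [0.028, -0.026, 0], [0.026, -0.028, 0], [0, 0, 0], [0, 0, 0], [0, 0, 0], [0, 0, 0]]' --twist '[[0, 0, 0.076], [0, 0, 0.076], [0, 0, 0.076], [0, 0, 0.076], [0, 0, 0.076], [0, 0, 0.076], [0, 0, 0], [0, 0, 0], [0, 0, 0], [0, 0, 0]]' --fingers '[1, 1, 1, 1, 1, 1, 1, 1, 1, 1]'

```text
time: 16.1
position: [0.4428, -0.1451, 0.1999]
tool_rot: [0.152, -3.137, 0.001]
ft_force: [0.2, -0.4, -2.3]
grip_width: 0.685
grip_force: 44.9
```

```bash
python3 - <<'E'
from plan import *
show([(.4406,-.1455,.2,95.4,1)])
T=cam("top"); t=get_image("top")
p,y,s=pose(); im=get_image("wrist")
cv2.imwrite("pics/c3.png",np.hstack([cv2.resize(t[170:320,300:450],(400,400)),cv2.resize(im[20:320,130:430],(400,400))])[:,:,::-1])
E
```

```text
pos [ 0.4428 -0.1451  0.1999] yaw 95.54 t 16.1
1 [[0.0023, -0.0002, -0.0001]] [0, 0, np.float64(0.0024)]
```

View pics/c3.png

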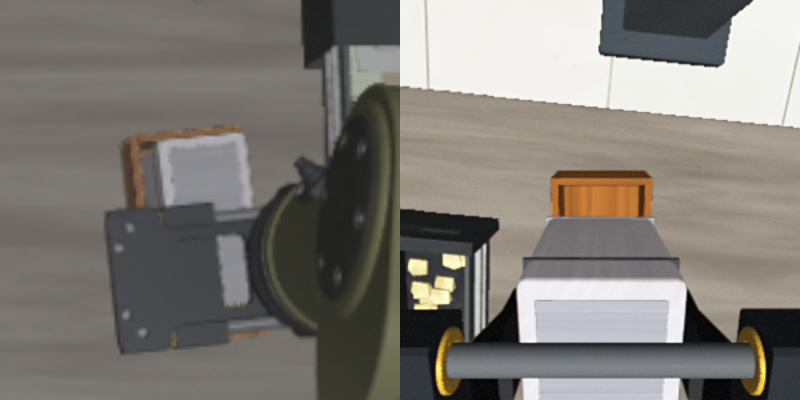

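The first tin stands in the far slot, and the near slot is free under the held tin. Going down.

>>> apply_moves --dp '[[0.0006, -0.0003, 0.03], [0, 0, 0.03], [0, 0, 0.014], [0, 0, 0], [0, 0, 0], [0, 0, 0], [0, 0, 0]]' --twist '[[0, 0, 0.0024], [0, 0, 0], [0, 0, 0], [0, 0, 0], [0, 0, 0], [0, 0, 0], [0, 0, 0]]' --fingers '[1, 1, 1, 1, 1, 1, 1]'

```text
time: 16.9
position: [0.443, -0.1465, 0.1274]
tool_rot: [-0.145, 3.136, 0.0]
ft_force: [-0.1, 0.2, -3.5]
grip_width: 0.689
grip_force: 44.9
```

>>> apply_moves --dp '[[0.0005, 0.001, 0.012], [0, 0, 0.016], [0, 0, 0.016], [0, 0, 0.011], [0, 0, 0.002], [0, 0, 0], [0, 0, 0]]' --twist '[[0, 0, 0], [0, 0, 0], [0, 0, 0], [0, 0, 0], [0, 0, 0], [0, 0, 0], [0, 0, 0]]' --fingers '[1, 1, 1, 1, 1, 1, 1]'

```text
time: 17.6
position: [0.442, -0.1458, 0.0699]
tool_rot: [-0.144, 3.137, -0.0]
ft_force: [-0.7, -0.1, -2.5]
grip_width: 0.687
grip_force: 44.9
```

>>> apply_moves --dp '[[0, 0, 0.0015], [0, 0, 0.001], [0, 0, 0]]' --twist '[[0, 0, 0], [0, 0, 0], [0, 0, 0]]' --fingers '[1, 1, 1]'

```text
time: 17.9
position: [0.4418, -0.1455, 0.0672]
tool_rot: [-0.145, 3.137, 0.0]
ft_force: [-0.4, 0.9, -2.1]
grip_width: 0.688
grip_force: 44.9
```

>>> apply_moves --dp '[[0, 0, 0.001], [0, 0, 0.0005], [0, 0, 0]]' --twist '[[0, 0, 0], [0, 0, 0], [0, 0, 0]]' --fingers '[1, 1, 1]'

```text
time: 18.2
position: [0.442, -0.1457, 0.067]
tool_rot: [-0.144, 3.138, 0.002]
ft_force: [-5.2, 1.0, 13.2]
grip_width: 0.684
grip_force: 44.8
```

Contact with the floor at the expected height. Release, rise and go back to the heavy tin.

>>> apply_moves --dp '[[0, 0, -0.001], [0, 0, 0], [0, 0, 0], [0, 0, 0], [0, 0, -0.02], [0, 0, -0.04], [0, 0, -0.045], [0, 0, -0.035], [0, 0, 0]]' --twist '[[0, 0, 0], [0, 0, 0], [0, 0, 0], [0, 0, 0], [0, 0, 0], [0, 0, 0], [0, 0, 0], [0, 0, 0], [0, 0, 0]]' --fingers '[0, 0, 0, 0, 0, 0, 0, 0, 0]'

```text
time: 19.1
position: [0.4446, -0.1461, 0.2109]
tool_rot: [-0.144, 3.129, 0.001]
ft_force: [0.7, -0.4, 0.3]
grip_width: 0.998
grip_force: 0.0
```

```bash
python3 -c "
from plan import *
show([(.437,.190,.205,61)])"
```

```text
pos [ 0.4446 -0.1461  0.2109] yaw 95.29 t 19.1
8 [[-0.0029, 0.0419, 0.0007], [0.0002, 0.042, 0.0007], [0.0034, 0.0419, 0.0007], [0.0065, 0.0415, 0.0007], [0.0096, 0.0409, 0.0007], [0.0126, 0.0401, 0.0007], [0.0156, 0.039, 0.0007], [0.0184, 0.0378, 0.0007]] [0, 0, np.float64(0.0748)]
```

>>> apply_moves --dp '[[-0.003, 0.042, 0], [0, 0.042, 0], [0.0035, 0.042, 0], [0.0065, 0.0415, 0], [0.0095, 0.041, 0], [0.0125, 0.04, 0], [0.0155, 0.039, 0], [0.0185, 0.038, 0], [0, 0, 0], [0, 0, 0]]' --twist '[[0, 0, 0.075], [0, 0, 0.075], [0, 0, 0.075], [0, 0, 0.075], [0, 0, 0.075], [0, 0, 0.075], [0, 0, 0.075], [0, 0, 0.075], [0, 0, 0], [0, 0, 0]]' --fingers '[0, 0, 0, 0, 0, 0, 0, 0, 0, 0]'

```text
time: 20.1
position: [0.4339, 0.191, 0.2052]
tool_rot: [-0.785, -3.041, 0.004]
ft_force: [-0.6, -0.4, -0.1]
grip_width: 1.002
grip_force: 0.0
```

```bash
python3 wt.py .437 .19; python3 -c "
from plan import *
show([(.4375,.190,.059,61,1)])"
```

```text
120 xy 438.6 130.5 wh 110.0 218.9 ang 1.0
150 xy 462.3 170.1 wh 95.2 137.1 ang 35.4
165 xy 440.7 187.2 wh 59.7 66.2 ang 61.0
180 xy 437.2 189.7 wh 58.6 57.7 ang 61.1
190 xy 437.2 189.7 wh 58.3 57.7 ang 61.1
200 xy 437.3 189.8 wh 58.1 57.7 ang 61.1
pos [0.4343 0.1898 0.2054] yaw 60.9 t 20.15
1 [[-0.0027, 0.0017, 0.1464]] [0, 0, np.float64(-0.0017)]
```

>>> apply_moves --dp '[[-0.0027, 0.0015, 0.035], [0, 0, 0.045], [0, 0, 0.04], [0, 0, 0.026], [0, 0, 0], [0, 0, 0], [0, 0, 0], [0, 0, 0], [0, 0, 0], [0, 0, 0]]' --twist '[[0, 0, -0.002], [0, 0, 0], [0, 0, 0], [0, 0, 0], [0, 0, 0], [0, 0, 0], [0, 0, 0], [0, 0, 0], [0, 0, 0], [0, 0, 0]]' --fingers '[0, 0, 0, 0, 0, 1, 1, 1, 1, 1]' --newtons 50

```text
time: 21.15
position: [0.438, 0.1907, 0.0615]
tool_rot: [0.786, 3.041, 0.001]
ft_force: [-1.9, -1.9, 6.6]
grip_width: 0.69
grip_force: 50.0
```

>>> apply_moves --dp '[[0, 0, 0], [0, 0, -0.01], [0, 0, -0.03], [0, 0, -0.04], [0, 0, -0.04], [0, 0, -0.04], [0, 0, -0.04], [0, 0, -0.03], [0, 0, 0], [0, 0, 0]]' --twist '[[0, 0, 0], [0, 0, 0], [0, 0, 0], [0, 0, 0], [0, 0, 0], [0, 0, 0], [0, 0, 0], [0, 0, 0], [0, 0, 0], [0, 0, 0]]' --fingers '[1, 1, 1, 1, 1, 1, 1, 1, 1, 1]'

```text
time: 22.15
position: [0.4371, 0.1907, 0.2896]
tool_rot: [-0.786, -3.041, 0.001]
ft_force: [-0.4, 0.3, -5.8]
grip_width: 0.683
grip_force: 50.0
```

>>> apply_moves --dp '[[0, 0, 0], [0, 0, 0], [0, 0, 0], [0, 0, 0], [0, 0, 0]]' --twist '[[0, 0, 0], [0, 0, 0], [0, 0, 0], [0, 0, 0], [0, 0, 0]]' --fingers '[1, 1, 1, 1, 1]'

```text
time: 22.65
position: [0.4375, 0.1908, 0.2901]
tool_rot: [-0.786, -3.041, 0.001]
ft_force: [-0.0, 0.6, -5.4]
grip_width: 0.687
grip_force: 50.0
```

```bash
python3 - <<'E'
from plan import *
t=get_image("top");p,y,s=pose();c=get_image("scene"); print(p,y,s["ft_force"],s["grip_force"],s["time"])
cv2.imwrite("pics/f.png",np.hstack([cv2.resize(t[90:330,210:450],(400,400)),cv2.resize(c[60:360,180:480],(400,400))])[:,:,::-1])
E
```

```text
[0.43753528 0.19075611 0.29020863] 61.0056256990034 [ 0.35469723 -0.62042415 -4.74839767] 49.969191077834694 22.7
```

View pics/f.png

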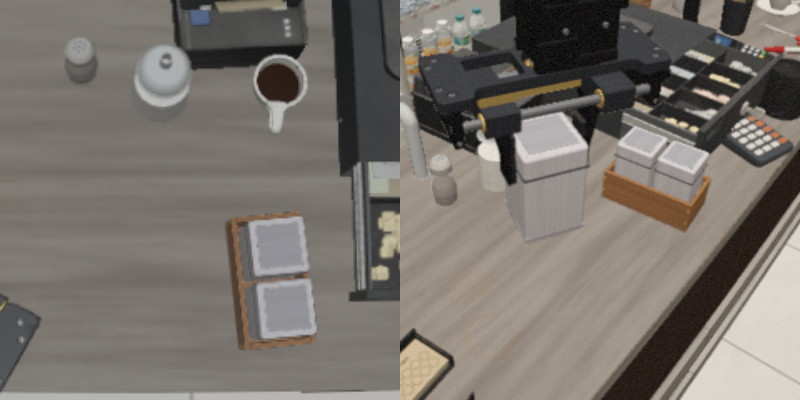

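Both light tins stand upright in the box, at crop positions (277,248) and (285,308). The heavy tin hangs upright with its underside about 23 cm up, and the bystanders are in place. Handing in.

```bash
python3 -c "
from bench import ctrl
print(ctrl.close_job())"
```

```text
the job is handed in; nothing more can be done
None
```

I packed the two lighter tins upright side by side in the box and handed the job in at about 23 s, still holding the heaviest tin (about 0.55 kg) upright about 23 cm above the worktop; no verdict was shown.

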